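Park the microscope objectives in their colour-coded trays

TASK

Put the four microscope objectives away: stand each one in the parking tray whose rim has the same colour as its band, nose up, flat on the tray's floor inside the rim. They are delicate, so keep them upright and set them down rather than letting them drop, and leave the amber oil bottle and the dark eyepiece standing where they are.

Things in the scene. Friction and masses are not known exactly. Their poses are not given: they have to be found in the camera images.
- red_objective: Loose microscope objective standing upright on the bench, nose up: a silver barrel with a red band and red sloping shoulder. Height 44 mm. Base 29 mm in diameter (lowest 7 mm); round barrel 30 mm in diameter from 7 to 34 mm above the base: grip here, from any side; above that a nose not over 20 mm in diameter. Mass 90 to 165 g. Origin: centre of its underside; z up its axis.
- yellow_objective: Loose microscope objective standing upright on the bench, nose up: a silver barrel with a yellow band and yellow sloping shoulder. Height 49 mm. Base 29 mm in diameter (lowest 7 mm); round barrel 30 mm in diameter from 7 to 34 mm above the base: grip here, from any side; above that a nose not over 20 mm in diameter. Mass 90 to 165 g. Origin: centre of its underside; z up its axis.
- green_objective: Loose microscope objective standing upright on the bench, nose up: a silver barrel with a green band and green sloping shoulder. Height 54 mm. Base 29 mm in diameter (lowest 7 mm); round barrel 30 mm in diameter from 7 to 34 mm above the base: grip here, from any side; above that a nose not over 20 mm in diameter. Mass 90 to 165 g. Origin: centre of its underside; z up its axis.
- blue_objective: Loose microscope objective standing upright on the bench, nose up: a silver barrel with a blue band and blue sloping shoulder. Height 60 mm. Base 29 mm in diameter (lowest 7 mm); round barrel 30 mm in diameter from 7 to 34 mm above the base: grip here, from any side; above that a nose not over 20 mm in diameter. Mass 90 to 165 g. Origin: centre of its underside; z up its axis.
- red_tray: Fixed square parking tray with a red rim, black rubber floor and a small red disc in the middle of the floor. 58 x 58 mm outside, 10 mm high; the recess is 48 x 48 mm inside the 5 mm rim, its floor 4 mm above the bench, so the rim stands 6 mm above the floor. Origin: centre of its underside, on the bench; x and y along its sides, z up.
- yellow_tray: Fixed square parking tray with a yellow rim, black rubber floor and a small yellow disc in the middle of the floor. 58 x 58 mm outside, 10 mm high; the recess is 48 x 48 mm inside the 5 mm rim, its floor 4 mm above the bench, so the rim stands 6 mm above the floor. Origin: centre of its underside, on the bench; x and y along its sides, z up.
- green_tray: Fixed square parking tray with a green rim, black rubber floor and a small green disc in the middle of the floor. 58 x 58 mm outside, 10 mm high; the recess is 48 x 48 mm inside the 5 mm rim, its floor 4 mm above the bench, so the rim stands 6 mm above the floor. Origin: centre of its underside, on the bench; x and y along its sides, z up.
- blue_tray: Fixed square parking tray with a blue rim, black rubber floor and a small blue disc in the middle of the floor. 58 x 58 mm outside, 10 mm high; the recess is 48 x 48 mm inside the 5 mm rim, its floor 4 mm above the bench, so the rim stands 6 mm above the floor. Origin: centre of its underside, on the bench; x and y along its sides, z up.
- oil_bottle: Bystander, loose: a small amber immersion-oil bottle with a white label and white cap, 30 mm in diameter, 58 mm tall, standing. Origin: centre of its underside. Must stay where it is.
- eyepiece: Bystander, loose: a standing microscope eyepiece, silver tube 29 mm in diameter up to 22 mm, above that a dark grey head 36 mm in diameter, 46 mm tall in all; no coloured band. Origin: centre of its underside. Must stay where it is. (The only other thing among these is a flat pale petri dish, 63 mm in diameter, 14.5 mm high.)
There are look-alikes about, which are no part of the job. What is meant by the green_tray is not brown, and is the larger of those in its own colour.

How it is judged:
By the outcome, as a careful person would: the job done as asked, in the order asked, and still so for the second after the job is handed in, with the robot touching nothing.
It also fails if it takes over 115 s, if anything falls off the work surface, if the arm or the gripper's body presses on something with over 40 N, if the wrist force passes 120 N, or if a joint passes its speed limit or range.

ROBOT

A 6-joint arm with a two-finger parallel gripper is mounted at the origin on the work surface. World frame = base frame: x ahead of the robot, y to its left, z up, the work surface at z = 0. Lengths are in m, angles in rad, forces in N, time in s.
With the tool pointing down it reaches from about 0.4 to 0.925 m from the base axis. Payload 12.5 kg.
Tool frame: the origin (TCP) lies at the very end of the fingers, on their centre line; the grasp point (between the pads) lies env.grasp_offset behind it (env.grasp_offset is the distance from the TCP to the grasp point, in m); z points along the fingers, x is the direction in which the jaws open and shut, and the axes are right-handed (so a half turn about z gives the same grasp; the last joint's range is limited). The gripper opens to 95 mm and grips with 3 to 60 N. Pads are 20 mm wide; open, the fingers measure 119 mm over their backs; the gripper's body (75 mm by 180 mm) begins 59 mm behind the grasp point.
Start: joints at [-1.342, 0.491, 1.559, -0, 1.092, -0.106], TCP at [0.205, -0.59, 0.215] pointing down, gripper open.
Joint ranges: [-3.1, 3.1], [-0.84, 2.19], [0.05, 2.79], [-1.13, 4.28], [0.06, 2.93], [-2.69, 2.69]. Speed limits (rad/s): [2.22, 2.22, 2.79, 3.14, 3.14, 3.14].

INTERFACE

Orientations are given as a 3x3 rotation matrix whose columns are the frame's x, y, z axes.
In Python, from cell import env gives the robot as it stands. The module is installed in compiled form; this text tells all that it offers.
- The arm moves only by the tool servo_tool, never from a script. Its argument "commands" is a list of rows, each an object of numbers: "jaw": the closure, from -1 (fully open) to 1 (shut), so that 0 is half open; "tx", "ty", "tz": the shift along the tool's x, y, z in m; "yaw": the turn about the tool's z in degrees. In form: [{"jaw": .., "tx": .., "ty": .., "tz": .., "yaw": ..}, ...]. A call has 1 to 8 rows; each row is the pose to reach, as a shift and turn from the pose commanded when the call began, along the tool's axes at that moment; what a row does not reach only later rows make up. A row lasts 1/8 s, in which the tool goes at most 62.5 mm and 10.7 degrees, less where a joint would pass 70% of its speed; a pose out of reach is approached as far as the arm can. A call with a gripper value outside its range is refused whole. The fingers move at their own pace and stop on an object; the grip force is fixed at half the most. Time passes only in rows, so rows that repeat a pose let the fingers close. It gives the time, the measured TCP pose, the force and the opening at its end, in the units of the state.
- env.get_obs(): the state, without advancing time (a new reading comes with each control period).
- env.snapshot(name): name is "scene" or "top" or "wrist"; returns a dict with "img" (420x560x3 uint8, red, green, blue), "intrinsics" (3x3 intrinsics, pixels), "pose" (4x4, takes a point from camera to world coordinates). Camera axes: x right, y down, z forward; pixel columns grow to the right and rows downward; lengths in m; the calibration is good to about 2 mm. A picture is of the moment at which its call begins. There is no depth.
- env.finish_job(): hands the job in, once; it reports no verdict.
The state is a dict: "time": time; "joint_positions": joint angles; "joint_vel": joint speeds; "effort": joint torques, N m; "position": TCP position; "orientation": TCP orientation; "force": force on the tool from outside, world axes, zero at the start; "torque": the same for the moment, N m; "gripper_width": finger opening in m.
Only numpy, scipy, OpenCV 4.12 (cv2) and the standard library are available. Lean on these libraries where they do the work, as an engineer would, in place of code of your own. Each camera call takes 0.05 s, during which the arm holds its last target.

## Working session

There is one attempt and no reset: what is moved stays moved. The work goes in short steps, Python scripts to look and compute and a tool call to move; the robot and the scene stay as the last step left them, time stands still between calls to the robot, and variables do not carry over. Pictures are saved under pics/ and viewed, and the job is handed in when it is done.

Besides the shell and the picture viewer there is one more tool, called after "Request:" as a command line: name --argument value ..., lists and objects as JSON in quotes. servo_tool: Moves the arm, as the interface text tells. Its arguments: {"type":"object","properties":{"commands":{"type":"array"}},"required":["commands"]}

```bash
mkdir -p pics
python3 - <<'E'
from cell import env
import cv2,numpy as np
for n in ["scene","top","wrist"]:
    s=env.snapshot(n); cv2.imwrite(f"pics/{n}0.png",s["img"][:,:,::-1])
    print(n,np.round(s["intrinsics"],1).tolist(),np.round(s["pose"],3).tolist())
o=env.get_obs();print(env.grasp_offset,{k:np.round(v,3).tolist() for k,v in o.items()})
E
```

```text
scene [[478.6, 0.0, 269.7], [0.0, 478.6, 209.7], [0.0, 0.0, 1.0]] [[-0.184, 0.793, -0.581, 1.121], [0.983, 0.139, -0.121, 0.148], [-0.015, -0.593, -0.805, 0.888], [0.0, 0.0, 0.0, 1.0]]
top [[500.8, 0.0, 282.0], [0.0, 500.8, 203.4], [0.0, 0.0, 1.0]] [[-0.007, -0.994, 0.111, 0.377], [-1.0, 0.007, 0.004, 0.004], [-0.004, -0.111, -0.994, 1.486], [0.0, 0.0, 0.0, 1.0]]
wrist [[358.0, 0.0, 275.3], [0.0, 358.0, 211.7], [0.0, 0.0, 1.0]] [[0.328, -0.907, -0.262, 0.279], [-0.945, -0.316, -0.09, -0.564], [-0.001, 0.278, -0.961, 0.386], [0.0, 0.0, 0.0, 1.0]]
0.0188 {'time': 0.15, 'joint_positions': [-1.342, 0.491, 1.559, 0.0, 1.092, -0.106], 'joint_vel': [0.0, -0.001, -0.004, -0.0, -0.001, 0.0], 'effort': [0.003, -61.29, -25.828, 0.069, 0.047, -0.0], 'position': [0.205, -0.59, 0.214], 'orientation': [[0.329, -0.944, -0.0], [-0.944, -0.329, 0.001], [-0.001, -0.0, -1.0]], 'force': [0.02, 0.211, 0.129], 'torque': [-0.03, -0.042, -0.007], 'gripper_width': 0.095}
```

View pics/scene0.png

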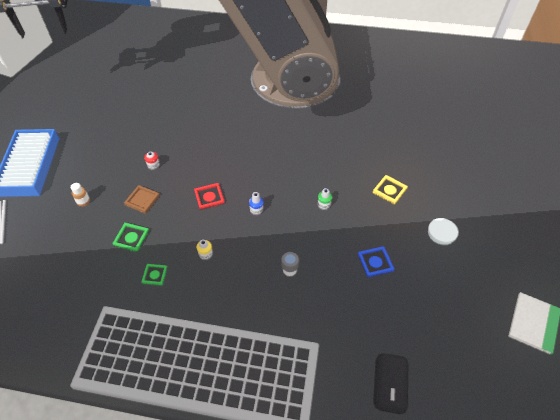

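View pics/top0.png

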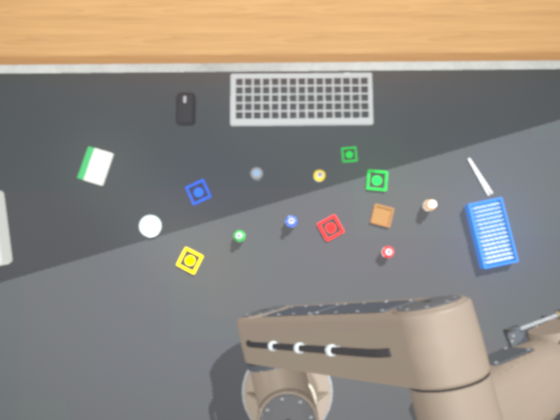

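View pics/wrist0.png

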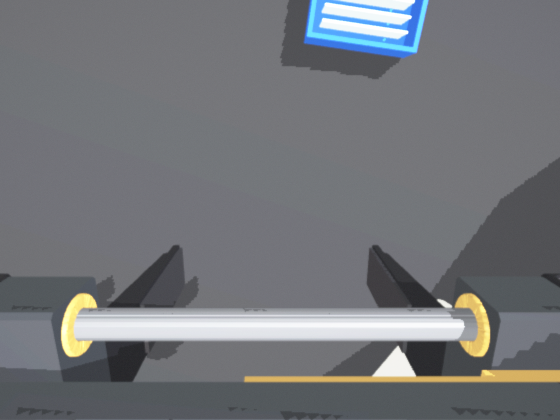

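Top view: red objective (387,252), yellow (319,176), green (239,236), blue (291,221). Trays: red (331,228), yellow (190,261), green, the larger one (377,180), blue (198,192). Bottle (430,205), eyepiece (257,173). The wrist view shows only the bare bench and the slide rack.

```bash
cat > h.py <<'E'
from cell import env
import cv2,numpy as np
def ray(s,u,v):
    K=s["intrinsics"];P=np.array(s["pose"])
    d=P[:3,:3]@np.linalg.solve(K,[u,v,1.]);return P[:3,3],d/np.linalg.norm(d)
def onz(s,u,v,z):
    c,d=ray(s,u,v);return c+d*(z-c[2])/d[2]
def tri(s1,p1,s2,p2):
    c1,d1=ray(s1,*p1);c2,d2=ray(s2,*p2)
    A=np.stack([d1,-d2],1);t=np.linalg.lstsq(A,c2-c1,rcond=None)[0]
    a=c1+d1*t[0];b=c2+d2*t[1];return (a+b)/2,np.linalg.norm(a-b)
HUE={'red':(172,8),'yellow':(22,34),'green':(45,80),'blue':(108,130)}
def mask(img,c,smin=120,vmin=60):
    h=cv2.cvtColor(img,cv2.COLOR_RGB2HSV);a,b=HUE[c];H=h[...,0]
    m=((H>=a)|(H<=b)) if a>b else ((H>=a)&(H<=b))
    return (m&(h[...,1]>=smin)&(h[...,2]>=vmin)).astype(np.uint8)
def blobs(img,c,amin=8,**k):
    m=cv2.morphologyEx(mask(img,c,**k),cv2.MORPH_CLOSE,np.ones((3,3)))
    out=[]
    for ct in cv2.findContours(m,cv2.RETR_EXTERNAL,cv2.CHAIN_APPROX_NONE)[0]:
        r=cv2.minAreaRect(ct)
        x,y,w,hh=cv2.boundingRect(ct)
        if w*hh>=amin: out.append((np.round(r[0],1).tolist(),np.round(r[1],1).tolist(),round(r[2],1),(x,y,w,hh)))
    return out
E
python3 - <<'E'
from h import *
T=env.snapshot("top");S=env.snapshot("scene")
for c in HUE:
    for n,s in(("top",T),("scene",S)):
        for b in blobs(s["img"],c): 
            if b[3][2]<60: print(c,n,b,np.round(onz(s,*b[0],.01),4)[:2],np.round(onz(s,*b[0],.035),4)[:2])
im=T["img"][130:290,130:450]; cv2.imwrite("pics/t1.png",cv2.resize(im,None,fx=2.5,fy=2.5,interpolation=cv2.INTER_CUBIC)[:,:,::-1])
im=S["img"][140:300,100:420]; cv2.imwrite("pics/s1.png",cv2.resize(im,None,fx=2.5,fy=2.5,interpolation=cv2.INTER_CUBIC)[:,:,::-1])
E
```

```text
red top ([385.4, 254.3], [9.2, 3.4], 40.6, (383, 250, 8, 8)) [ 0.3896 -0.2925] [ 0.3894 -0.2875]
red top ([388.6, 246.7], [7.1, 1.6], 8.1, (385, 246, 8, 3)) [ 0.4118 -0.3025] [ 0.4112 -0.2973]
red top ([330.1, 227.6], [21.4, 21.6], 61.4, (317, 215, 27, 27)) [ 0.4691 -0.1318] [ 0.4675 -0.1295]
red scene ([208.9, 195.5], [21.8, 26.7], 76.0, (194, 183, 31, 26)) [ 0.4712 -0.1314] [ 0.4897 -0.1235]
red scene ([150.5, 157.4], [9.8, 13.1], 82.9, (144, 152, 14, 11)) [ 0.3794 -0.3063] [ 0.4005 -0.2934]
yellow top ([189.4, 260.2], [21.5, 22.4], 26.6, (176, 247, 28, 28)) [0.3762 0.2822] [0.3762 0.2774]
yellow top ([318.5, 175.0], [10.0, 11.0], 90.0, (313, 170, 12, 11)) [ 0.6264 -0.0999] [ 0.6222 -0.0982]
yellow scene ([203.6, 246.8], [12.9, 15.1], 81.9, (196, 240, 16, 14)) [ 0.6097 -0.1063] [ 0.6243 -0.0991]
yellow scene ([389.6, 188.8], [28.8, 22.5], 29.1, (373, 175, 35, 29)) [0.3787 0.2817] [0.3998 0.2779]
green top ([239.3, 239.2], [2.4, 8.2], 76.0, (235, 237, 9, 4)) [0.4367 0.136 ] [0.4357 0.1337]
green top ([241.7, 231.8], [3.6, 0.6], 33.7, (240, 231, 4, 3)) [0.4584 0.129 ] [0.4571 0.1268]
[... 1111 characters left out ...]
ue top ([474.3, 237.4], [67.4, 8.9], 71.8, (465, 204, 25, 65)) [ 0.4373 -0.555 ] [ 0.4363 -0.5456]
blue top ([503.7, 215.8], [38.8, 5.8], 76.0, (497, 197, 15, 38)) [ 0.5004 -0.6448] [ 0.4983 -0.6339]
blue top ([197.9, 191.6], [21.2, 21.3], 65.6, (185, 179, 27, 26)) [0.579  0.2597] [0.5756 0.2553]
blue scene ([375.7, 260.9], [27.4, 32.0], 76.0, (358, 246, 37, 31)) [0.58   0.2605] [0.5954 0.2573]
blue scene ([256.0, 203.0], [10.0, 14.0], 90.0, (249, 198, 15, 11)) [ 0.4737 -0.0186] [ 0.4921 -0.0138]
blue scene ([25.3, 161.9], [47.7, 81.1], 19.3, (0, 129, 59, 68)) [ 0.4472 -0.6097] [ 0.4663 -0.5881]
blue scene ([129.0, 2.5], [5.0, 40.0], 90.0, (109, 0, 41, 6)) [-0.2843 -0.6115] [-0.2444 -0.5899]
```

View pics/t1.png

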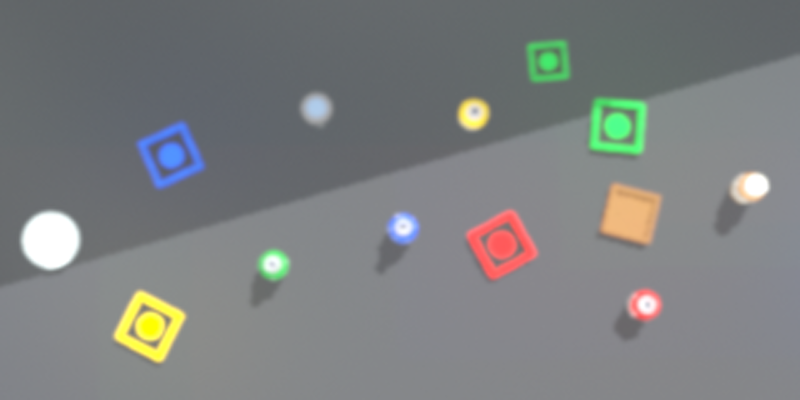

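View pics/s1.png

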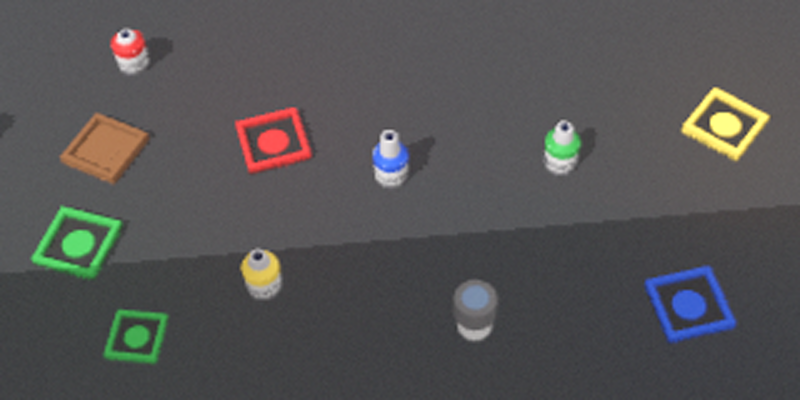

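The trays agree across both views. The colours and shapes are confirmed: the larger green tray is at top (377,180), the small one at (349,155) and the brown one at (382,216). Next I locate the objectives.

```bash
cat >> h.py <<'E'
TR={'red':(.470,-.1316),'yellow':(.3775,.282),'green':(.611,-.2725),'blue':(.5795,.260)}
def togo(x,y,z):
    o=env.get_obs();R=np.array(o["orientation"])
    return np.round(R.T@(np.array([x,y,z])-o["position"])*1000,1)
E
python3 - <<'E'
from h import *
T=env.snapshot("top");S=env.snapshot("scene")
for c,t,s in [('red',(387.9,251.8),(150.8,158)),('yellow',(319,175.4),(204,247.5)),('green',(239,235.5),(324.7,197.5)),('blue',(290.6,221),(256,203.5))]:
    p,e=tri(T,t,S,s);print(c,p.round(4),e.round(4),onz(T,*t,.034).round(4)[:2],onz(S,*s,.030).round(4)[:2])
print(togo(.388,-.296,.15))
E
```

```text
red [ 0.3965 -0.2959  0.0281] 0.0008 [ 0.3966 -0.2951] [ 0.398  -0.2946]
yellow [ 0.622  -0.0999  0.0284] 0.0004 [ 0.6211 -0.0997] [ 0.6229 -0.0992]
green [0.4466 0.1353 0.0304] 0.0004 [0.4465 0.1347] [0.4462 0.1355]
blue [ 0.488  -0.0151  0.0275] 0.0003 [ 0.4875 -0.0152] [ 0.4898 -0.0145]
[-217.9 -269.2   64.6]
```

Request:
servo_tool --commands '[{"jaw":-0.4,"tx":-0.215,"ty":-0.278,"tz":0.06,"yaw":0},{"jaw":-0.4,"tx":-0.215,"ty":-0.278,"tz":0.06,"yaw":0},{"jaw":-0.4,"tx":-0.215,"ty":-0.278,"tz":0.06,"yaw":0},{"jaw":-0.4,"tx":-0.215,"ty":-0.278,"tz":0.06,"yaw":0},{"jaw":-0.4,"tx":-0.215,"ty":-0.278,"tz":0.06,"yaw":0},{"jaw":-0.4,"tx":-0.215,"ty":-0.278,"tz":0.06,"yaw":0},{"jaw":-0.4,"tx":-0.215,"ty":-0.278,"tz":0.06,"yaw":0},{"jaw":-0.4,"tx":-0.215,"ty":-0.278,"tz":0.06,"yaw":0}]'

```text
time: 1.35
position: [0.3973, -0.2964, 0.1548]
orientation: [[0.329, -0.944, 0.0], [-0.944, -0.329, -0.001], [0.001, -0.0, -1.0]]
force: [0.5, 0.1, -0.3]
gripper_width: 0.0665
```

```bash
cat >> h.py <<'E'
def look(name,c,f="pics/w.png",z=.03):
    s=env.snapshot(name);cv2.imwrite(f,s["img"][:,:,::-1])
    for b in blobs(s["img"],c,amin=150,vmin=40): print(c,b,onz(s,*b[0],z).round(4)[:2])
E
python3 - <<'E'
from h import *
look("wrist","red","pics/w1.png",.032)
o=env.get_obs();print(o["position"],o["gripper_width"],o["joint_positions"]);print(togo(.3965,-.2955,.011))
E
```

```text
red ([272.5, 205.0], [36.0, 37.0], 90.0, (254, 187, 38, 37)) [ 0.3952 -0.2942]
red ([114.0, 52.2], [84.8, 76.9], 77.0, (68, 7, 93, 90)) [ 0.4691 -0.1416]
[ 0.39709903 -0.29676246  0.15486182] 0.06653678156619189 [-7.75011156e-01  3.87371686e-01  1.93935635e+00 -2.59404783e-04
  8.14182547e-01  4.61720026e-01]
[ -1.5   0.2 143.9]
```

View pics/w1.png

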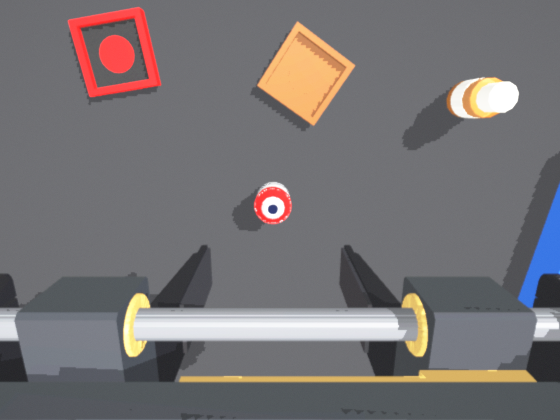

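Wrist view: the red objective at (272,205) is centred between the fingers, red tray at (115,53), bottle upper right. Descending.

Request:
servo_tool --commands '[{"jaw":-0.4,"tx":-0.002,"ty":0,"tz":0.05,"yaw":0},{"jaw":-0.4,"tx":-0.002,"ty":0,"tz":0.1,"yaw":0},{"jaw":-0.4,"tx":-0.002,"ty":0,"tz":0.125,"yaw":0},{"jaw":-0.4,"tx":-0.002,"ty":0,"tz":0.143,"yaw":0},{"jaw":-0.4,"tx":-0.002,"ty":0,"tz":0.143,"yaw":0}]'

```text
time: 2.02
position: [0.3958, -0.2948, 0.0108]
orientation: [[0.327, -0.945, -0.001], [-0.945, -0.327, 0.001], [-0.002, 0.001, -1.0]]
force: [-0.2, 0.1, 0.8]
gripper_width: 0.0667
```

Request:
servo_tool --commands '[{"jaw":0.2,"tx":0,"ty":0,"tz":0,"yaw":0},{"jaw":0.3,"tx":0,"ty":0,"tz":0,"yaw":0},{"jaw":0.5,"tx":0,"ty":0,"tz":0,"yaw":0},{"jaw":1,"tx":0,"ty":0,"tz":0,"yaw":0},{"jaw":1,"tx":0,"ty":0,"tz":0,"yaw":0},{"jaw":1,"tx":0,"ty":0,"tz":0,"yaw":0}]'

```text
time: 2.78
position: [0.3968, -0.2941, 0.0119]
orientation: [[0.329, -0.944, 0.0], [-0.944, -0.329, -0.0], [0.001, -0.0, -1.0]]
force: [-0.2, 1.0, 5.2]
gripper_width: 0.0294
```

Request:
servo_tool --commands '[{"jaw":1,"tx":0,"ty":0,"tz":-0.03,"yaw":0},{"jaw":1,"tx":0,"ty":0,"tz":-0.07,"yaw":0},{"jaw":1,"tx":-0.03,"ty":-0.03,"tz":-0.08,"yaw":0},{"jaw":1,"tx":-0.065,"ty":-0.062,"tz":-0.08,"yaw":0},{"jaw":1,"tx":-0.1,"ty":-0.095,"tz":-0.08,"yaw":0},{"jaw":1,"tx":-0.13,"ty":-0.123,"tz":-0.08,"yaw":0},{"jaw":1,"tx":-0.13,"ty":-0.123,"tz":-0.08,"yaw":0}]'

```text
time: 3.65
position: [0.4706, -0.1287, 0.0915]
orientation: [[0.332, -0.943, -0.0], [-0.943, -0.332, 0.0], [-0.0, 0.0, -1.0]]
force: [-0.0, -0.1, -0.9]
gripper_width: 0.0291
```

Run:
```python
from h import *
look("wrist","red","pics/w2.png",.01)
s=env.snapshot("scene");cv2.imwrite("pics/s2.png",cv2.resize(s["img"][120:300,60:340],None,fx=2.5,fy=2.5)[:,:,::-1])
o=env.get_obs();print(o["position"],o["force"],o["gripper_width"]);print(togo(.470,-.1316,.016))
```

```text
red ([275.5, 279.0], [65.0, 56.0], -0.0, (243, 251, 66, 57)) [ 0.4235 -0.1449]
red ([279.0, 219.0], [34.0, 38.0], 90.0, (260, 202, 39, 35)) [ 0.4704 -0.1312]
red ([278.3, 220.4], [78.9, 82.3], 81.9, (233, 176, 91, 84)) [ 0.4693 -0.131 ]
[ 0.4699973  -0.13071413  0.09146566] [ 0.06564681 -0.63109329 -0.82615726] 0.029660986368486842
[ 0.8  0.3 75.5]
```

View pics/w2.png

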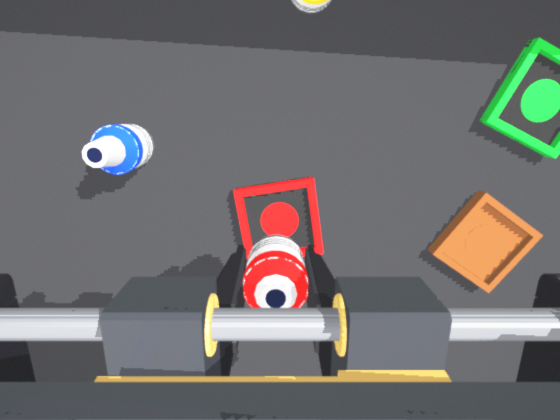

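View pics/s2.png

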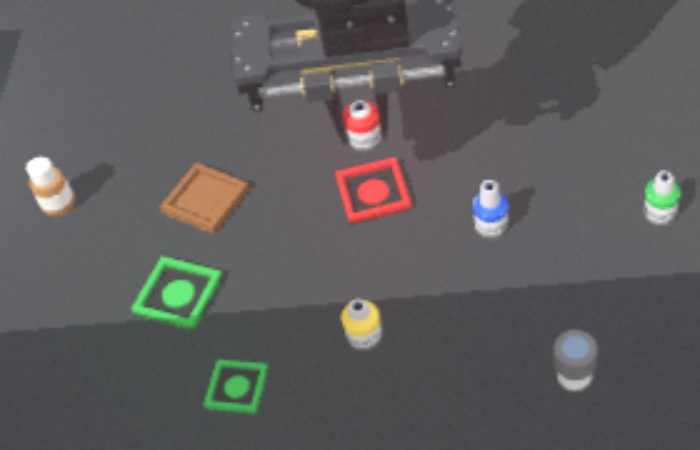

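Wrist view: the objective is held upright, with the tray disc at (279,219), on target. Lowering.

Request:
servo_tool --commands '[{"jaw":1,"tx":0,"ty":0,"tz":0.03,"yaw":0},{"jaw":1,"tx":0,"ty":0,"tz":0.055,"yaw":0},{"jaw":1,"tx":0,"ty":0,"tz":0.068,"yaw":0},{"jaw":1,"tx":0,"ty":0,"tz":0.072,"yaw":0},{"jaw":1,"tx":0,"ty":0,"tz":0.074,"yaw":0},{"jaw":1,"tx":0,"ty":0,"tz":0.0755,"yaw":0},{"jaw":1,"tx":0,"ty":0,"tz":0.0755,"yaw":0}]'

```text
time: 4.62
position: [0.4703, -0.1309, 0.0165]
orientation: [[0.329, -0.944, 0.001], [-0.944, -0.329, -0.0], [0.001, -0.0, -1.0]]
force: [0.7, -1.2, -1.0]
gripper_width: 0.0296
```

Request:
servo_tool --commands '[{"jaw":1,"tx":0,"ty":0,"tz":0.0005,"yaw":0},{"jaw":1,"tx":0,"ty":0,"tz":0.001,"yaw":0},{"jaw":1,"tx":0,"ty":0,"tz":0.001,"yaw":0}]'

```text
time: 5.0
position: [0.4703, -0.1308, 0.0159]
orientation: [[0.329, -0.944, 0.001], [-0.944, -0.329, -0.0], [0.001, -0.001, -1.0]]
force: [-2.5, 1.1, 9.5]
gripper_width: 0.0297
```

Contact with the floor. Releasing and rising.

Request:
servo_tool --commands '[{"jaw":0.2,"tx":0,"ty":0,"tz":0,"yaw":0},{"jaw":0,"tx":0,"ty":0,"tz":0,"yaw":0},{"jaw":-0.2,"tx":0,"ty":0,"tz":0,"yaw":0},{"jaw":-0.4,"tx":0,"ty":0,"tz":-0.02,"yaw":0},{"jaw":-0.4,"tx":0,"ty":0,"tz":-0.07,"yaw":0},{"jaw":-0.4,"tx":0,"ty":0,"tz":-0.13,"yaw":0},{"jaw":-0.4,"tx":0,"ty":0,"tz":-0.14,"yaw":0}]'

```text
time: 5.88
position: [0.4713, -0.1313, 0.1584]
orientation: [[0.329, -0.944, 0.005], [-0.944, -0.329, -0.002], [0.004, -0.004, -1.0]]
force: [-0.3, 0.3, -0.4]
gripper_width: 0.0665
```

Run:
```python
from h import *
look("wrist","red","pics/w3.png",.03)
look("wrist","yellow","pics/w3b.png",.032)
o=env.get_obs();print(o["position"],o["force"],o["gripper_width"]);print(togo(.622,-.0998,.155))
```

```text
red ([274.4, 199.5], [64.6, 66.1], 81.3, (238, 163, 73, 73)) [ 0.4735 -0.1297]
yellow ([459.1, 372.6], [78.3, 8.4], 3.5, (420, 370, 79, 10)) [ 0.3665 -0.3607]
yellow ([134.1, 334.3], [40.0, 15.0], 69.2, (130, 313, 16, 43)) [ 0.3043 -0.0461]
yellow ([419.4, 325.4], [17.1, 59.6], 5.9, (409, 295, 18, 61)) [ 0.4023 -0.3001]
yellow ([136.6, 301.1], [8.4, 15.8], 9.5, (133, 294, 10, 16)) [ 0.3399 -0.0402]
yellow ([302.0, 13.5], [27.0, 42.0], 90.0, (281, 0, 43, 28)) [ 0.6155 -0.1019]
[ 0.47034607 -0.13089877  0.15586994] [-0.7776366   0.55456538 -0.41000148] 0.0664559603529359
[  20.5 -153.4    1.1]
```

View pics/w3.png

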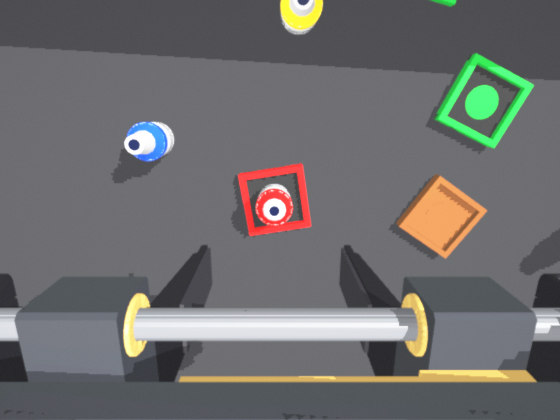

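Red stands inside its tray at (274,200), and yellow is at (300,10). Going to yellow.

Request:
servo_tool --commands '[{"jaw":-0.4,"tx":0.0065,"ty":-0.05,"tz":0,"yaw":0},{"jaw":-0.4,"tx":0.014,"ty":-0.1,"tz":0,"yaw":0},{"jaw":-0.4,"tx":0.0205,"ty":-0.153,"tz":0,"yaw":0},{"jaw":-0.4,"tx":0.0205,"ty":-0.153,"tz":0,"yaw":0},{"jaw":-0.4,"tx":0.0205,"ty":-0.153,"tz":0,"yaw":0},{"jaw":-0.4,"tx":0.0205,"ty":-0.153,"tz":0,"yaw":0}]'

```text
time: 6.72
position: [0.6203, -0.1002, 0.1544]
orientation: [[0.328, -0.945, -0.002], [-0.945, -0.328, 0.0], [-0.001, 0.001, -1.0]]
force: [-0.4, 0.1, 0.0]
gripper_width: 0.0667
```

Run:
```python
from h import *
look("wrist","yellow","pics/w4.png",.032)
print(env.get_obs()["position"]);print(togo(.622,-.0998,.0115))
```

```text
yellow ([479.0, 372.0], [56.0, 4.0], -0.0, (451, 370, 57, 5)) [ 0.524  -0.3448]
yellow ([415.4, 324.7], [61.5, 21.6], 85.4, (403, 294, 24, 62)) [ 0.5519 -0.2628]
yellow ([275.0, 203.0], [36.8, 36.8], 45.0, (257, 184, 38, 38)) [ 0.6204 -0.0993]
[ 0.62048886 -0.10023024  0.15484443]
[ 1.000e-01 -1.700e+00  1.433e+02]
```

Request:
servo_tool --commands '[{"jaw":-0.4,"tx":0,"ty":-0.001,"tz":0.05,"yaw":0},{"jaw":-0.4,"tx":0,"ty":-0.001,"tz":0.1,"yaw":0},{"jaw":-0.4,"tx":0,"ty":-0.001,"tz":0.125,"yaw":0},{"jaw":-0.4,"tx":0,"ty":-0.001,"tz":0.142,"yaw":0},{"jaw":-0.4,"tx":0,"ty":-0.001,"tz":0.142,"yaw":0},{"jaw":-0.2,"tx":0,"ty":-0.001,"tz":0.142,"yaw":0}]'

```text
time: 7.52
position: [0.6228, -0.0998, 0.0143]
orientation: [[0.329, -0.944, 0.002], [-0.944, -0.329, -0.001], [0.001, -0.001, -1.0]]
force: [0.2, -0.5, -0.4]
gripper_width: 0.0612
```

Request:
servo_tool --commands '[{"jaw":0.2,"tx":0,"ty":0,"tz":0,"yaw":0},{"jaw":0.3,"tx":0,"ty":0,"tz":0,"yaw":0},{"jaw":0.5,"tx":0,"ty":0,"tz":0,"yaw":0},{"jaw":1,"tx":0,"ty":0,"tz":0,"yaw":0},{"jaw":1,"tx":0,"ty":0,"tz":0,"yaw":0},{"jaw":1,"tx":0,"ty":0,"tz":0,"yaw":0}]'

```text
time: 8.28
position: [0.6224, -0.0996, 0.0134]
orientation: [[0.329, -0.944, 0.0], [-0.944, -0.329, -0.0], [0.0, -0.0, -1.0]]
force: [-1.3, 0.6, 5.3]
gripper_width: 0.0297
```

Run:
```python
from h import *
print(togo(*TR['yellow'],.12))
```

```text
[-440.9  105.9 -106.8]
```

Request:
servo_tool --commands '[{"jaw":1,"tx":0,"ty":0,"tz":-0.03,"yaw":0},{"jaw":1,"tx":0,"ty":0,"tz":-0.07,"yaw":0},{"jaw":1,"tx":-0.02,"ty":0.005,"tz":-0.1,"yaw":0},{"jaw":1,"tx":-0.06,"ty":0.015,"tz":-0.107,"yaw":0},{"jaw":1,"tx":-0.11,"ty":0.027,"tz":-0.107,"yaw":0},{"jaw":1,"tx":-0.16,"ty":0.039,"tz":-0.107,"yaw":0},{"jaw":1,"tx":-0.21,"ty":0.051,"tz":-0.107,"yaw":0},{"jaw":1,"tx":-0.25,"ty":0.06,"tz":-0.107,"yaw":0}]'

```text
time: 9.28
position: [0.4821, 0.1182, 0.1199]
orientation: [[0.329, -0.944, -0.001], [-0.944, -0.329, -0.0], [-0.0, 0.001, -1.0]]
force: [0.4, 0.2, -0.6]
gripper_width: 0.0289
```

Request:
servo_tool --commands '[{"jaw":1,"tx":-0.05,"ty":0.012,"tz":0,"yaw":0},{"jaw":1,"tx":-0.1,"ty":0.024,"tz":0,"yaw":0},{"jaw":1,"tx":-0.15,"ty":0.036,"tz":0,"yaw":0},{"jaw":1,"tx":-0.19,"ty":0.046,"tz":0,"yaw":0},{"jaw":1,"tx":-0.19,"ty":0.046,"tz":0,"yaw":0},{"jaw":1,"tx":-0.19,"ty":0.046,"tz":0,"yaw":0}]'

```text
time: 10.02
position: [0.3777, 0.2809, 0.1199]
orientation: [[0.329, -0.944, -0.0], [-0.944, -0.329, -0.0], [0.0, 0.0, -1.0]]
force: [0.2, -1.2, -0.3]
gripper_width: 0.0296
```

Run:
```python
from h import *
look("wrist","yellow","pics/w5.png",.01)
o=env.get_obs();print(o["position"],o["joint_positions"]);print(togo(*TR['yellow'],.018))
```

```text
yellow ([208.0, 327.5], [55.0, 6.0], 90.0, (205, 300, 7, 56)) [0.2515 0.3017]
yellow ([275.5, 278.0], [58.0, 65.0], 90.0, (243, 249, 66, 59)) [0.318  0.2604]
yellow ([272.0, 208.0], [34.0, 34.0], 90.0, (255, 191, 35, 35)) [0.3764 0.2837]
yellow ([271.6, 209.5], [73.5, 73.9], 46.4, (221, 159, 102, 84)) [0.375  0.2836]
[0.37802654 0.28063113 0.11996577] [ 4.98255764e-01  4.12109291e-01  2.03131600e+00 -2.59583636e-04
  6.98325224e-01  1.73496122e+00]
[ -1.5   0.  102. ]
```

View pics/w5.png

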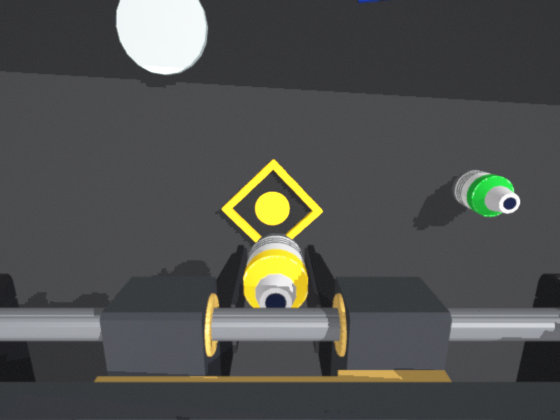

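The yellow tray's disc at (272,208) is in line and the objective is upright. Lowering.

Request:
servo_tool --commands '[{"jaw":1,"tx":-0.0015,"ty":0,"tz":0.04,"yaw":0},{"jaw":1,"tx":-0.0015,"ty":0,"tz":0.075,"yaw":0},{"jaw":1,"tx":-0.0015,"ty":0,"tz":0.092,"yaw":0},{"jaw":1,"tx":-0.0015,"ty":0,"tz":0.099,"yaw":0},{"jaw":1,"tx":-0.0015,"ty":0,"tz":0.101,"yaw":0},{"jaw":1,"tx":-0.0015,"ty":0,"tz":0.102,"yaw":0},{"jaw":1,"tx":-0.0015,"ty":0,"tz":0.102,"yaw":0}]'

```text
time: 10.95
position: [0.3774, 0.2826, 0.0186]
orientation: [[0.329, -0.944, 0.001], [-0.944, -0.329, 0.0], [-0.0, -0.001, -1.0]]
force: [0.7, -0.2, -0.3]
gripper_width: 0.0295
```

Request:
servo_tool --commands '[{"jaw":1,"tx":0,"ty":0,"tz":0.0005,"yaw":0},{"jaw":1,"tx":0,"ty":0,"tz":0.001,"yaw":0},{"jaw":1,"tx":0,"ty":0,"tz":0.001,"yaw":0}]'

```text
time: 11.32
position: [0.3772, 0.2827, 0.0173]
orientation: [[0.329, -0.944, 0.0], [-0.944, -0.329, 0.0], [0.0, -0.0, -1.0]]
force: [0.4, -0.1, 4.2]
gripper_width: 0.0297
```

Contact (about 4 N). Releasing and rising.

Request:
servo_tool --commands '[{"jaw":0.2,"tx":0,"ty":0,"tz":0,"yaw":0},{"jaw":0,"tx":0,"ty":0,"tz":0,"yaw":0},{"jaw":-0.2,"tx":0,"ty":0,"tz":0,"yaw":0},{"jaw":-0.4,"tx":0,"ty":0,"tz":-0.02,"yaw":0},{"jaw":-0.4,"tx":0,"ty":0,"tz":-0.07,"yaw":0},{"jaw":-0.4,"tx":0,"ty":0,"tz":-0.13,"yaw":0},{"jaw":-0.4,"tx":0,"ty":0,"tz":-0.138,"yaw":0},{"jaw":-0.4,"tx":0,"ty":0,"tz":-0.138,"yaw":0}]'

```text
time: 12.32
position: [0.377, 0.2825, 0.1551]
orientation: [[0.329, -0.944, 0.001], [-0.944, -0.329, 0.0], [-0.0, -0.001, -1.0]]
force: [0.5, 0.5, 0.2]
gripper_width: 0.0666
```

Run:
```python
from h import *
look("wrist","green","pics/w6.png",.033)
o=env.get_obs();print(o["position"]);print(togo(.4466,.1352,.155))
```

```text
green ([466.7, 184.1], [35.3, 38.0], 26.6, (448, 167, 41, 38)) [0.4455 0.1375]
[0.37670641 0.28235681 0.15423775]
[162.  -17.7  -0.7]
```

View pics/w6.png

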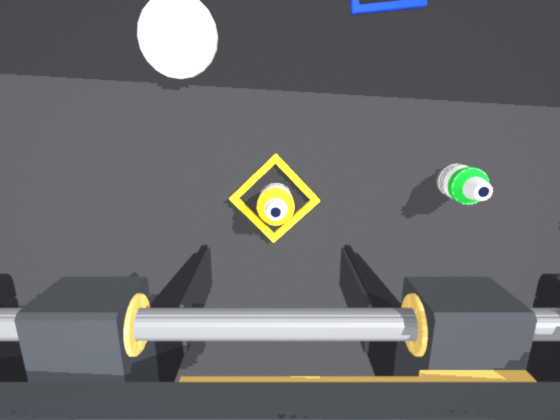

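Yellow is seated inside its tray at (275,200), and green is at (467,184). Moving to green.

Request:
servo_tool --commands '[{"jaw":-0.4,"tx":0.05,"ty":-0.006,"tz":0,"yaw":0},{"jaw":-0.4,"tx":0.1,"ty":-0.012,"tz":0,"yaw":0},{"jaw":-0.4,"tx":0.15,"ty":-0.017,"tz":0,"yaw":0},{"jaw":-0.4,"tx":0.161,"ty":-0.018,"tz":0,"yaw":0},{"jaw":-0.4,"tx":0.161,"ty":-0.018,"tz":0,"yaw":0},{"jaw":-0.4,"tx":0.161,"ty":-0.018,"tz":0,"yaw":0}]'

```text
time: 13.12
position: [0.4464, 0.1373, 0.1545]
orientation: [[0.329, -0.944, -0.001], [-0.944, -0.329, -0.0], [-0.0, 0.001, -1.0]]
force: [-0.6, -0.7, -0.1]
gripper_width: 0.0663
```

Run:
```python
from h import *
look("wrist","green","pics/w7.png",.033)
print(env.get_obs()["position"]);print(togo(.4466,.1352,.0125))
```

```text
green ([277.0, 206.0], [36.0, 36.0], 90.0, (259, 188, 37, 37)) [0.4448 0.1357]
[0.44639837 0.13737886 0.15472015]
[  2.1   0.4 142.2]
```

Request:
servo_tool --commands '[{"jaw":-0.4,"tx":0.0015,"ty":0.001,"tz":0.05,"yaw":0},{"jaw":-0.4,"tx":0.0015,"ty":0.001,"tz":0.1,"yaw":0},{"jaw":-0.4,"tx":0.0015,"ty":0.001,"tz":0.125,"yaw":0},{"jaw":-0.4,"tx":0.0015,"ty":0.001,"tz":0.142,"yaw":0},{"jaw":-0.4,"tx":0.0015,"ty":0.001,"tz":0.142,"yaw":0},{"jaw":-0.2,"tx":0.0015,"ty":0.001,"tz":0.142,"yaw":0}]'

```text
time: 13.92
position: [0.4466, 0.1352, 0.0137]
orientation: [[0.329, -0.944, 0.001], [-0.944, -0.329, 0.0], [0.0, -0.001, -1.0]]
force: [-0.1, -0.7, -0.5]
gripper_width: 0.0611
```

Request:
servo_tool --commands '[{"jaw":0.2,"tx":0,"ty":0,"tz":0,"yaw":0},{"jaw":0.3,"tx":0,"ty":0,"tz":0,"yaw":0},{"jaw":0.5,"tx":0,"ty":0,"tz":0,"yaw":0},{"jaw":1,"tx":0,"ty":0,"tz":0,"yaw":0},{"jaw":1,"tx":0,"ty":0,"tz":0,"yaw":0},{"jaw":1,"tx":0,"ty":0,"tz":0,"yaw":0}]'

```text
time: 14.68
position: [0.4467, 0.1347, 0.0134]
orientation: [[0.329, -0.945, 0.0], [-0.945, -0.329, -0.0], [0.0, -0.0, -1.0]]
force: [-1.0, 0.7, 5.1]
gripper_width: 0.0295
```

Run:
```python
from h import *
print(togo(*TR['green'],.12))
```

```text
[ 438.6  -21.5 -106.6]
```

Request:
servo_tool --commands '[{"jaw":1,"tx":0,"ty":0,"tz":-0.03,"yaw":0},{"jaw":1,"tx":0,"ty":0,"tz":-0.07,"yaw":0},{"jaw":1,"tx":0.02,"ty":-0.001,"tz":-0.1,"yaw":0},{"jaw":1,"tx":0.06,"ty":-0.003,"tz":-0.107,"yaw":0},{"jaw":1,"tx":0.11,"ty":-0.005,"tz":-0.107,"yaw":0},{"jaw":1,"tx":0.16,"ty":-0.008,"tz":-0.107,"yaw":0},{"jaw":1,"tx":0.21,"ty":-0.01,"tz":-0.107,"yaw":0},{"jaw":1,"tx":0.25,"ty":-0.012,"tz":-0.107,"yaw":0}]'

```text
time: 15.68
position: [0.5403, -0.0994, 0.1199]
orientation: [[0.328, -0.945, -0.0], [-0.945, -0.328, 0.0], [-0.0, 0.0, -1.0]]
force: [0.3, 0.7, -0.8]
gripper_width: 0.0295
```

Request:
servo_tool --commands '[{"jaw":1,"tx":0.05,"ty":-0.003,"tz":0,"yaw":0},{"jaw":1,"tx":0.1,"ty":-0.005,"tz":0,"yaw":0},{"jaw":1,"tx":0.15,"ty":-0.008,"tz":0,"yaw":0},{"jaw":1,"tx":0.188,"ty":-0.0095,"tz":0,"yaw":0},{"jaw":1,"tx":0.188,"ty":-0.0095,"tz":0,"yaw":0},{"jaw":1,"tx":0.188,"ty":-0.0095,"tz":0,"yaw":0}]'

```text
time: 16.42
position: [0.6101, -0.2713, 0.1195]
orientation: [[0.328, -0.945, -0.001], [-0.945, -0.328, 0.001], [-0.001, 0.001, -1.0]]
force: [0.9, 0.6, -1.8]
gripper_width: 0.0298
```

Run:
```python
from h import *
look("wrist","green","pics/w8.png",.01)
o=env.get_obs();print(o["position"]);print(togo(*TR['green'],.018))
```

```text
green ([275.0, 278.5], [57.0, 64.0], 90.0, (243, 250, 65, 58)) [ 0.5498 -0.2914]
green ([278.0, 207.5], [33.0, 34.0], 90.0, (261, 191, 35, 34)) [ 0.6108 -0.2729]
green ([278.1, 208.5], [73.4, 72.7], 25.1, (231, 161, 95, 85)) [ 0.61   -0.2732]
green ([209.4, 75.6], [63.1, 63.1], 14.0, (176, 38, 70, 76)) [ 0.6893 -0.1919]
[ 0.61029254 -0.27097546  0.11983265]
[  1.8  -0.2 101.8]
```

View pics/w8.png

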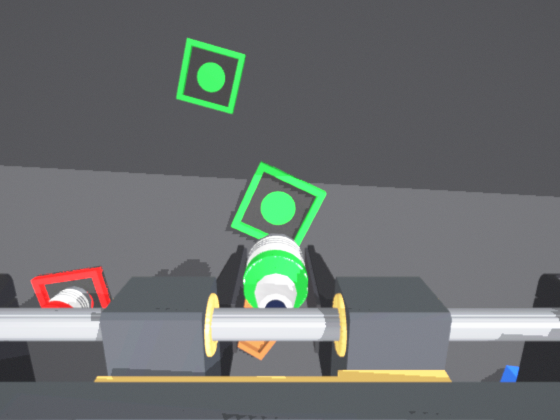

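The large green tray is ahead at (278,208) and the small one at (211,77). Aligned, lowering.

Request:
servo_tool --commands '[{"jaw":1,"tx":0.0015,"ty":0,"tz":0.04,"yaw":0},{"jaw":1,"tx":0.0015,"ty":0,"tz":0.075,"yaw":0},{"jaw":1,"tx":0.0015,"ty":0,"tz":0.092,"yaw":0},{"jaw":1,"tx":0.0015,"ty":0,"tz":0.099,"yaw":0},{"jaw":1,"tx":0.0015,"ty":0,"tz":0.101,"yaw":0},{"jaw":1,"tx":0.0015,"ty":0,"tz":0.1015,"yaw":0},{"jaw":1,"tx":0.0015,"ty":0,"tz":0.1015,"yaw":0}]'

```text
time: 17.35
position: [0.6116, -0.2735, 0.0195]
orientation: [[0.329, -0.944, 0.001], [-0.944, -0.329, -0.001], [0.001, -0.001, -1.0]]
force: [-0.1, -0.1, -2.2]
gripper_width: 0.0295
```

Request:
servo_tool --commands '[{"jaw":1,"tx":0,"ty":0,"tz":0.0005,"yaw":0},{"jaw":1,"tx":0,"ty":0,"tz":0.001,"yaw":0},{"jaw":1,"tx":0,"ty":0,"tz":0.001,"yaw":0}]'

```text
time: 17.73
position: [0.6112, -0.2734, 0.0176]
orientation: [[0.328, -0.945, -0.0], [-0.945, -0.328, -0.0], [0.0, 0.0, -1.0]]
force: [-0.4, 0.2, -2.2]
gripper_width: 0.0297
```

Request:
servo_tool --commands '[{"jaw":1,"tx":0,"ty":0,"tz":0.0005,"yaw":0},{"jaw":1,"tx":0,"ty":0,"tz":0.0008,"yaw":0},{"jaw":1,"tx":0,"ty":0,"tz":0.0008,"yaw":0}]'

```text
time: 18.1
position: [0.6113, -0.2734, 0.0174]
orientation: [[0.329, -0.944, 0.0], [-0.944, -0.329, -0.0], [0.0, -0.0, -1.0]]
force: [-2.2, 0.8, 5.5]
gripper_width: 0.0294
```

Contact. Releasing and rising.

Request:
servo_tool --commands '[{"jaw":0.2,"tx":0,"ty":0,"tz":0,"yaw":0},{"jaw":0,"tx":0,"ty":0,"tz":0,"yaw":0},{"jaw":-0.2,"tx":0,"ty":0,"tz":0,"yaw":0},{"jaw":-0.4,"tx":0,"ty":0,"tz":-0.02,"yaw":0},{"jaw":-0.4,"tx":0,"ty":0,"tz":-0.07,"yaw":0},{"jaw":-0.4,"tx":0,"ty":0,"tz":-0.13,"yaw":0},{"jaw":-0.4,"tx":0,"ty":0,"tz":-0.138,"yaw":0},{"jaw":-0.4,"tx":0,"ty":0,"tz":-0.138,"yaw":0}]'

```text
time: 19.1
position: [0.6113, -0.2733, 0.156]
orientation: [[0.329, -0.944, 0.001], [-0.944, -0.329, -0.001], [0.001, -0.001, -1.0]]
force: [-0.6, 0.2, -1.0]
gripper_width: 0.0667
```

Run:
```python
from h import *
look("wrist","green","pics/w9.png",.033)
o=env.get_obs();print(o["position"]);print(togo(.488,-.015,.155))
```

```text
green ([274.8, 198.6], [65.7, 65.2], 25.2, (233, 156, 85, 84)) [ 0.6152 -0.2713]
green ([214.1, 80.4], [54.4, 56.4], 13.0, (184, 47, 62, 67)) [ 0.6888 -0.1959]
[ 0.61090704 -0.27315431  0.15466024]
[-2.842e+02  3.130e+01 -2.000e-01]
```

View pics/w9.png

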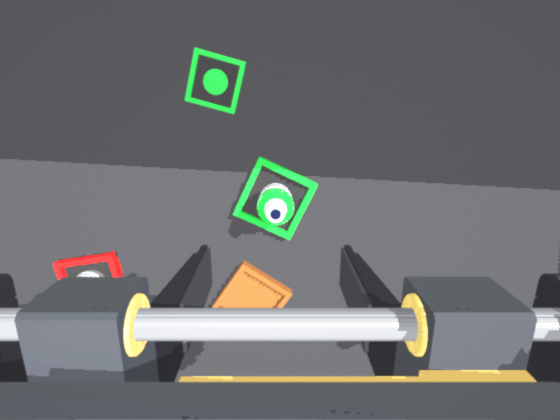

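Green stands inside the large green tray at (275,199). Moving to blue.

Request:
servo_tool --commands '[{"jaw":-0.4,"tx":-0.05,"ty":0.0055,"tz":0,"yaw":0},{"jaw":-0.4,"tx":-0.1,"ty":0.011,"tz":0,"yaw":0},{"jaw":-0.4,"tx":-0.15,"ty":0.0165,"tz":0,"yaw":0},{"jaw":-0.4,"tx":-0.2,"ty":0.022,"tz":0,"yaw":0},{"jaw":-0.4,"tx":-0.25,"ty":0.0275,"tz":0,"yaw":0},{"jaw":-0.4,"tx":-0.284,"ty":0.031,"tz":0,"yaw":0},{"jaw":-0.4,"tx":-0.284,"ty":0.031,"tz":0,"yaw":0},{"jaw":-0.4,"tx":-0.284,"ty":0.031,"tz":0,"yaw":0}]'

```text
time: 20.15
position: [0.4888, -0.0156, 0.1542]
orientation: [[0.329, -0.944, -0.001], [-0.944, -0.329, -0.0], [-0.0, 0.001, -1.0]]
force: [0.1, -0.6, 0.2]
gripper_width: 0.0667
```

Run:
```python
from h import *
look("wrist","blue","pics/w10.png",.033)
print(env.get_obs()["position"]);print(togo(.488,-.015,.0125))
```

```text
blue ([262.5, 205.0], [14.1, 34.5], 8.4, (256, 189, 17, 35)) [ 0.4842 -0.0053]
blue ([13.5, 9.8], [19.9, 29.3], 84.0, (0, 0, 30, 22)) [0.5645 0.2139]
[ 0.4889405  -0.01591191  0.15422584]
[ -1.1   0.5 141.7]
```

View pics/w10.png

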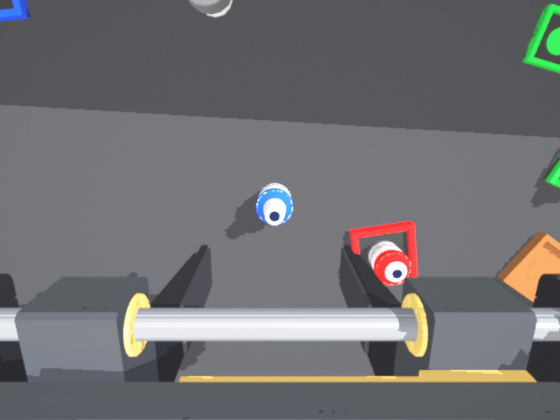

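Blue is centred at (274,206). The mask caught only part of it, but the picture is clear. The red tray is well clear of the fingers.

Request:
servo_tool --commands '[{"jaw":-0.4,"tx":-0.001,"ty":0.0005,"tz":0.05,"yaw":0},{"jaw":-0.4,"tx":-0.001,"ty":0.0005,"tz":0.1,"yaw":0},{"jaw":-0.4,"tx":-0.001,"ty":0.0005,"tz":0.125,"yaw":0},{"jaw":-0.4,"tx":-0.001,"ty":0.0005,"tz":0.1415,"yaw":0},{"jaw":-0.4,"tx":-0.001,"ty":0.0005,"tz":0.1415,"yaw":0},{"jaw":-0.2,"tx":-0.001,"ty":0.0005,"tz":0.1415,"yaw":0}]'

```text
time: 20.95
position: [0.4882, -0.0151, 0.0136]
orientation: [[0.328, -0.945, 0.0], [-0.945, -0.328, -0.0], [0.0, -0.0, -1.0]]
force: [0.3, 0.8, 0.8]
gripper_width: 0.0614
```

Request:
servo_tool --commands '[{"jaw":0.2,"tx":0,"ty":0,"tz":0,"yaw":0},{"jaw":0.3,"tx":0,"ty":0,"tz":0,"yaw":0},{"jaw":0.5,"tx":0,"ty":0,"tz":0,"yaw":0},{"jaw":1,"tx":0,"ty":0,"tz":0,"yaw":0},{"jaw":1,"tx":0,"ty":0,"tz":0,"yaw":0},{"jaw":1,"tx":0,"ty":0,"tz":0,"yaw":0}]'

```text
time: 21.7
position: [0.488, -0.0146, 0.0136]
orientation: [[0.329, -0.944, 0.0], [-0.944, -0.329, -0.0], [0.0, -0.0, -1.0]]
force: [0.0, 0.7, 6.2]
gripper_width: 0.0294
```

Run:
```python
from h import *
print(togo(*TR['blue'],.12))
```

```text
[-229.2 -176.7 -106.4]
```

Request:
servo_tool --commands '[{"jaw":1,"tx":0,"ty":0,"tz":-0.03,"yaw":0},{"jaw":1,"tx":0,"ty":0,"tz":-0.07,"yaw":0},{"jaw":1,"tx":-0.016,"ty":-0.012,"tz":-0.1,"yaw":0},{"jaw":1,"tx":-0.05,"ty":-0.038,"tz":-0.107,"yaw":0},{"jaw":1,"tx":-0.09,"ty":-0.069,"tz":-0.107,"yaw":0},{"jaw":1,"tx":-0.13,"ty":-0.1,"tz":-0.107,"yaw":0},{"jaw":1,"tx":-0.17,"ty":-0.131,"tz":-0.107,"yaw":0},{"jaw":1,"tx":-0.2,"ty":-0.154,"tz":-0.107,"yaw":0}]'

```text
time: 22.7
position: [0.5677, 0.227, 0.1199]
orientation: [[0.329, -0.944, -0.001], [-0.944, -0.329, -0.0], [0.0, 0.001, -1.0]]
force: [0.2, -0.6, -1.1]
gripper_width: 0.0293
```

Request:
servo_tool --commands '[{"jaw":1,"tx":-0.02,"ty":-0.015,"tz":0,"yaw":0},{"jaw":1,"tx":-0.029,"ty":-0.0225,"tz":0,"yaw":0},{"jaw":1,"tx":-0.029,"ty":-0.0225,"tz":0,"yaw":0},{"jaw":1,"tx":-0.029,"ty":-0.0225,"tz":0,"yaw":0}]'

```text
time: 23.2
position: [0.579, 0.2588, 0.1202]
orientation: [[0.328, -0.945, -0.001], [-0.945, -0.328, -0.0], [0.0, 0.001, -1.0]]
force: [-0.7, -0.2, -1.0]
gripper_width: 0.0291
```

Run:
```python
from h import *
look("wrist","blue","pics/w11.png",.01)
o=env.get_obs();print(o["position"]);print(togo(*TR['blue'],.018))
```

```text
blue ([275.5, 278.5], [57.0, 65.0], 90.0, (243, 250, 66, 58)) [0.5186 0.2381]
blue ([273.0, 206.5], [33.0, 34.0], 90.0, (256, 190, 35, 34)) [0.579  0.2612]
blue ([272.6, 206.8], [72.1, 74.3], 85.0, (233, 168, 79, 78)) [0.5787 0.2614]
[0.5791787  0.25878185 0.12032948]
[ -1.1  -0.7 102.3]
```

View pics/w11.png

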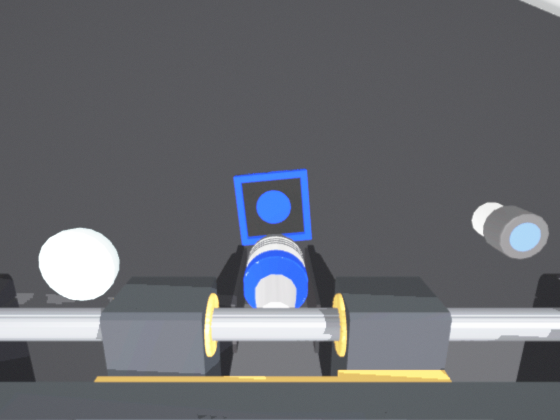

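The blue tray's disc at (273,206) is in line. Lowering.

Request:
servo_tool --commands '[{"jaw":1,"tx":-0.0015,"ty":0,"tz":0.04,"yaw":0},{"jaw":1,"tx":-0.0015,"ty":0,"tz":0.075,"yaw":0},{"jaw":1,"tx":-0.0015,"ty":0,"tz":0.092,"yaw":0},{"jaw":1,"tx":-0.0015,"ty":0,"tz":0.099,"yaw":0},{"jaw":1,"tx":-0.0015,"ty":0,"tz":0.101,"yaw":0},{"jaw":1,"tx":-0.0015,"ty":0,"tz":0.1015,"yaw":0},{"jaw":1,"tx":-0.0015,"ty":0,"tz":0.1015,"yaw":0}]'

```text
time: 24.12
position: [0.5792, 0.2613, 0.0196]
orientation: [[0.329, -0.944, 0.001], [-0.944, -0.329, 0.0], [0.0, -0.001, -1.0]]
force: [0.0, -0.6, -0.6]
gripper_width: 0.0292
```

Request:
servo_tool --commands '[{"jaw":1,"tx":0,"ty":0,"tz":0.0005,"yaw":0},{"jaw":1,"tx":0,"ty":0,"tz":0.001,"yaw":0},{"jaw":1,"tx":0,"ty":0,"tz":0.001,"yaw":0}]'

```text
time: 24.5
position: [0.5789, 0.2611, 0.0178]
orientation: [[0.329, -0.944, 0.0], [-0.944, -0.329, -0.0], [0.0, -0.0, -1.0]]
force: [0.3, -0.1, -1.0]
gripper_width: 0.0296
```

Request:
servo_tool --commands '[{"jaw":1,"tx":0,"ty":0,"tz":0.0004,"yaw":0},{"jaw":1,"tx":0,"ty":0,"tz":0.0008,"yaw":0},{"jaw":1,"tx":0,"ty":0,"tz":0.0008,"yaw":0}]'

```text
time: 24.88
position: [0.5789, 0.2612, 0.0176]
orientation: [[0.329, -0.944, 0.0], [-0.944, -0.329, 0.0], [0.0, -0.0, -1.0]]
force: [-1.8, -0.2, 6.2]
gripper_width: 0.0294
```

Request:
servo_tool --commands '[{"jaw":0.2,"tx":0,"ty":0,"tz":0,"yaw":0},{"jaw":0,"tx":0,"ty":0,"tz":0,"yaw":0},{"jaw":-0.2,"tx":0,"ty":0,"tz":0,"yaw":0},{"jaw":-0.4,"tx":0,"ty":0,"tz":-0.02,"yaw":0},{"jaw":-0.4,"tx":0,"ty":0,"tz":-0.07,"yaw":0},{"jaw":-0.4,"tx":0,"ty":0,"tz":-0.13,"yaw":0},{"jaw":-0.4,"tx":0,"ty":0,"tz":-0.16,"yaw":0},{"jaw":-0.4,"tx":0,"ty":0,"tz":-0.16,"yaw":0}]'

```text
time: 25.88
position: [0.5797, 0.2615, 0.1809]
orientation: [[0.329, -0.944, 0.006], [-0.944, -0.329, 0.002], [0.0, -0.006, -1.0]]
force: [-0.1, -0.0, -0.0]
gripper_width: 0.0663
```

Run:
```python
from h import *
look("wrist","blue","pics/w12.png",.03)
for n in("scene","top"):
    s=env.snapshot(n);im=s["img"][130:300,60:460] if n=="scene" else s["img"][130:290,130:450]
    cv2.imwrite(f"pics/{n}9.png",cv2.resize(im,(800,int(800*im.shape[0]/im.shape[1])))[:,:,::-1])
print(env.get_obs()["force"])
```

```text
blue ([275.7, 193.4], [60.2, 61.7], 84.8, (243, 161, 65, 65)) [0.5826 0.2626]
[-0.39987004  0.23454206  0.27147079]
```

View pics/w12.png

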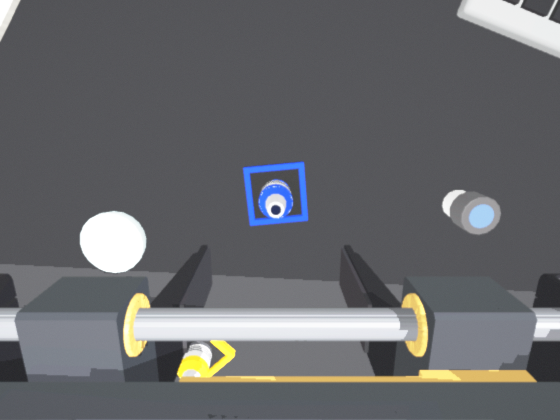

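View pics/scene9.png

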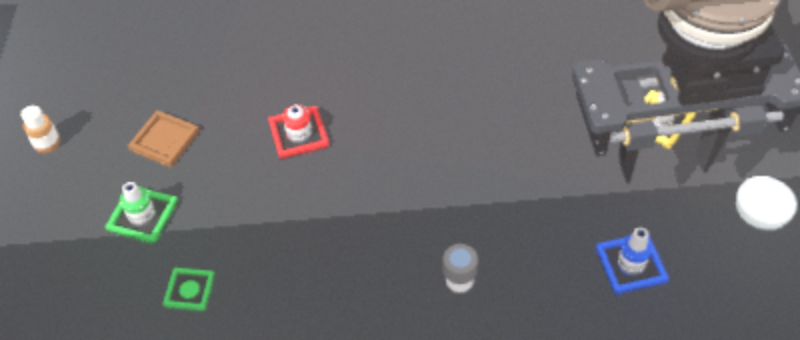

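View pics/top9.png

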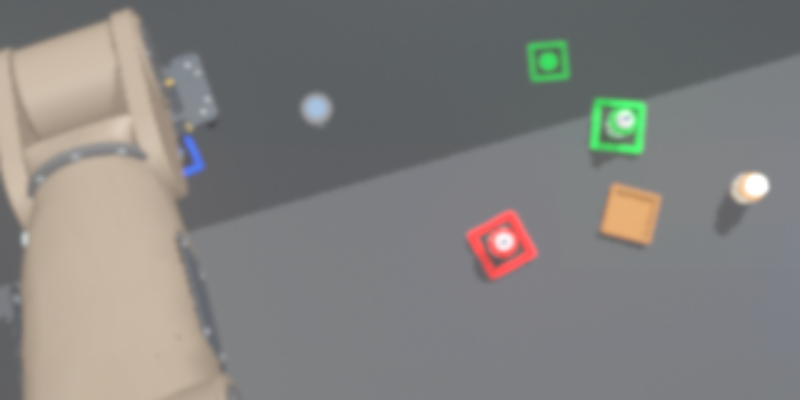

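All four stand upright inside their own trays: red at scene crop (298,125), green (138,203), blue (633,255), and yellow half hidden behind the gripper. The bottle and eyepiece are where they were. Handing in.

Run:
```python
from cell import env
env.finish_job()
```

```text
the job is handed in; nothing more can be done
```

All four objectives are in the trays of their own colour, nose up, and the job is handed in at about 26 s of the 115 s allowed. I moved them in the order red, yellow, green, blue. Green went into the larger green tray, not the small green one or the brown one. Each was lowered until the floor was felt (4–10 N at the wrist) and only then released.

- **Red, green and blue:** the last pictures show them upright inside their rims.
- **Yellow:** the wrist camera showed it upright and inside its rim just after release. In the last pictures the arm partly or wholly hid its tray.
- **Oil bottle and eyepiece:** both stand where they were in the first picture, checked by eye.
- **Checks that disagreed:** position estimates from the cameras differed by 1–3 mm, well inside the tray margin. The blue mask caught only part of the blue objective, so I checked its position in the wrist picture before gripping.

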